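# Pop a film core from the dispenser and trap it with the other finger

## Task

Pop the yellow film core out of the dispenser: press the red key down with one finger while the other finger waits low in the chute beside it, so that the core, once it has come past the gate, runs against that finger instead of sliding off the open lower end. Only touch the core, do not lift or carry it, and leave the other things on the table where they are. Finish while holding: the program ends with the finger still stopping the core, at rest on the chute, wholly past the gate.

Things in the scene. Friction and masses are not known exactly. Their poses are not given: they have to be found in the camera images.
- chute: Aluminium chute of the fixed core dispenser (grey plinth 68 mm high), sloping down 15 degrees. Origin: centre line of the sliding deck's upper face, 105 mm above the table; x points downhill along the deck, y away from the red key, z square to the deck. The deck is very slippery, 54 mm wide between walls 4 mm thick and 12 mm high; from x = -100 mm (black kicker housing above it) to the open end at +120 mm.
- gate (a point): Top middle of the gate when up, a fixed point: a steel bar 32 mm wide across the chute and 5 mm thick that stands 7 mm up through the deck 24 mm uphill of the chute's origin and sinks with the red key.
- core: Yellow plastic film core, a disc of 50 mm diameter, 34 mm high, about 90 g; origin at the centre of its underside, z its axis. It starts flat on the deck against the uphill side of the gate, pushed by a spring kicker (about 1.1 N, 18 mm stroke). Once the gate is below the deck the core slides off at once and passes the lower end within about half a second unless stopped.
- key_top (a point): Centre of the upper face of the red key, a level paddle 32 mm long (along the chute), 30 mm wide, 2 mm clear of the chute wall. It lies 48 mm sideways (to chute -y) and 70 mm, measured level, downhill of the chute's origin; 112 mm above the table when up, 102 mm when down. The deck beside it is 86 mm above the table there and rises 2.7 mm per 10 mm uphill.
- key (a joint): Travel of the red key and of the gate rigidly joined to it, m: 0 up (gate closed), 0.010 fully down (gate 3 mm below the deck). It moves straight down; the spring takes 2 N to start and 6 N at full travel, and returns the key when released.
- black_core: Black plastic film core, 50 mm diameter, 34 mm high, standing loose on the ledge of the dispenser's plinth, beside the upper end of the chute; a bystander. Origin at the centre of its underside.
- loupe: Stand loupe with black barrel and clear foot, 43 mm diameter, 50 mm high, loose on the table, on the right; a bystander. Origin at the centre of its underside.
- tape: Beige roll of splicing tape lying flat, 66 mm diameter, 18 mm high, loose; a bystander on the right. Origin at the centre of its underside.
- rubber_eraser: Blue and white eraser 19 x 42 x 11 mm, loose; a bystander in front, right of the pen holder. Origin at the centre of its underside.

How it is judged (in metres and radians):
On the way, in this order (a step that is already met when the one before it is completed fails the run):
1. the red key is pressed down while the core is still behind the gate (value of joint key above 0.006 m and x of core in the frame of chute below -0.02 m).
2. the core has slid past the gate and rests against a finger on the chute (x of core in the frame of chute between 0.003 and 0.1 m and linear speed of core below 0.02 m/s and contact force between the fingers and core above 0.02 N), for 0.2 s.
At the end, for the whole second after the job is handed in: The core lies flat on the chute's deck (within 6 mm and 0.15 rad), its centre 3 to 100 mm downhill of the chute's origin (wholly past the gate, not over the lower end), at rest (under 20 mm/s), and a finger touches it (over 0.02 N) (all of step 2 and z of core in the frame of chute between -0.004 and 0.006 m and angle between the z axis of core and the z axis of chute, either way round below 0.15 rad); the arm keeps its last pose, push and grip.
It fails at once if the core is lifted off the chute (z of core in the frame of chute above 0.02 m).
It fails at once if the core slides off the chute (x of core in the frame of chute above 0.125 m or z of core in the frame of chute below -0.012 m).
It fails at once if a bystander is moved (distance of any of black_core, loupe, tape, rubber_eraser from where it was at the start of the episode above 0.02 m).
It also fails if it takes over 29 s, if anything falls off the work surface, if the arm or the gripper's body presses on something with over 40 N, if the wrist force passes 120 N, or if a joint passes its speed limit or range.

## Robot

A 6-joint arm with a two-finger parallel gripper is mounted at the origin on a cart in front of the work surface, level with it; the furniture and walls round the work are solid. World frame = base frame: x ahead of the robot, y to its left, z up, the work surface at z = 0. Lengths are in m, angles in degrees, forces in N, time in s.
With the tool pointing down it reaches from about 0.325 to 0.85 m from the base axis. Payload 15.5 kg.
Tool frame: the origin (TCP) lies between the finger pads; the fingertips stand robot.nose_length ahead of it and the grasp point (between the pads) lies 8 mm behind it (robot.nose_length is the distance from the TCP to the fingertips, in m); z points along the fingers, y is the direction in which the jaws open and shut (so a half turn about z gives the same grasp; the last joint's range is limited). The gripper opens to 91 mm and grips with 3 to 60 N. Pads are 32 mm wide; open, the fingers measure 118 mm over their backs; the gripper's body (76 mm by 178 mm) begins 60 mm behind the grasp point.
Start: joints at [57.668, 28.281, 77.091, -0, 74.628, -5.472], TCP at [0.282, 0.558, 0.225] pointing down, gripper open.
Joint ranges: [-166.48, 166.48], [-47.26, 123.95], [12.59, 153.08], [-70.14, 250.14], [6.76, 159.57], [-176.63, 176.63]. Speed limits (degrees/s): [108.29, 108.29, 147.25, 172.46, 172.46, 172.46].

## Interface

Orientations are given as [roll, pitch, yaw] about the fixed x, y, z axes, in that order (R = Rz(yaw) Ry(pitch) Rx(roll)).
In Python, from workcell import robot gives the robot as it stands.
- The arm moves only by the tool servo_tool, never from a script. Its argument "commands" is one flat list of numbers, 7 for each row, row after row: the shift along the tool's x, y, z scaled (see below), then the turn, a rotation vector about the tool's x, y, z scaled (see below), then the finger opening in mm, from 0 to 91.2. A call has 1 to 8 rows; each row shifts and turns the pose as measured when the row begins, along the tool's axes as they then stand; what a row does not reach is not made up. The controller multiplies each number of a shift by 0.04 m and each number of a turn by 8 degrees. A row lasts 1/10 s, in which the tool goes at most 50 mm and 8.59 degrees, less where a joint would pass 70% of its speed; a pose out of reach is approached as far as the arm can. A call with a number of a shift or a turn outside -1 to 1 is refused whole. A call with a gripper value outside its range is refused whole. The fingers move at their own pace and stop on an object; "newtons" is the grip in N (left out, the last holds). Time passes only in rows, so rows that do not move let the fingers close. It gives the time, the measured TCP pose, the force and the opening at its end, in the units of the state.
- robot.state(): the state, without advancing time (a new reading comes with each control period).
- robot.get_image(name): name is "side" or "top" or "wrist"; returns a dict with "image" (420x560x3 uint8, red, green, blue), "K" (3x3 intrinsics, pixels), "k1" (the pictures are not rectified: a ray, as slopes to the right and down, at radius r is drawn at 1 + k1 r^2 times it, then the intrinsics apply), "world_from_camera" (4x4, takes a point from camera to world coordinates). Camera axes: x right, y down, z forward; pixel columns grow to the right and rows downward; lengths in m; the calibration is good to about 2 mm. A picture is of the moment at which its call begins. There is no depth.
- robot.hand_in(): hands the job in, once; it reports no verdict.
The state is a dict: "t": time; "joints": joint angles; "joint_velocities": joint speeds; "joint_torque": joint torques, N m; "ee_pos": TCP position; "orientation": TCP orientation; "contact_force": force on the tool from outside, world axes, zero at the start; "ft_torque": the same for the moment, N m; "gripper_width": finger opening in m.
Only numpy, scipy, OpenCV 4.12 (cv2) and the standard library are available. Lean on these libraries where they do the work, as an engineer would, in place of code of your own. Each camera call takes 0.05 s, during which the arm holds its last target. There are 200 camera calls.

## Working session

There is one attempt and no reset: what is moved stays moved. The work goes in short steps, Python scripts to look and compute and a tool call to move; the robot and the scene stay as the last step left them, time stands still between calls to the robot, and variables do not carry over. Pictures are saved under pics/ and viewed, about 8 in all and at most 12, crops included, and the job is handed in when it is done.

Besides the shell and the picture viewer there is one more tool, called after "Emit:" in YAML: its name, and indented under it one key for each argument. servo_tool: Moves the arm, as the interface text tells. Shifts and turns lie within -1 to 1; 1 stands for 0.04 m of shift or 8 degrees of turn. Its arguments: {"type":"object","properties":{"commands":{"type":"array"},"newtons":{"type":"number"}},"required":["commands"]}

```bash
mkdir -p pics; ls; cat > h.py <<'E'
import numpy as np, cv2
from workcell import robot
def ray(im,u,v):
    K=im["K"];D=np.array([im["k1"],0,0,0.])
    # invert r*(1+k1 r^2)
    p=cv2.undistortPointsIter(np.array([[[u,v]]],float),K,D,None,None,(3,50,1e-10))[0,0]
    T=np.array(im["world_from_camera"]);d=T[:3,:3]@np.array([p[0],p[1],1.]);return T[:3,3],d
def onz(im,u,v,z):
    o,d=ray(im,u,v);return o+d*(z-o[2])/d[2]
def proj(im,P):
    T=np.linalg.inv(im["world_from_camera"]);q=T[:3,:3]@np.asarray(P,float)+T[:3,3];a=q[:2]/q[2]
    a=a*(1+im["k1"]*(a@a));K=im["K"];return np.array([K[0][0]*a[0]+K[0][2],K[1][1]*a[1]+K[1][2]])
E
python3 - <<'E'
from h import *
import pickle
print(robot.state(),robot.nose_length)
for n in("side","top"):
    im=robot.get_image(n);pickle.dump(im,open(n+".pkl","wb"));cv2.imwrite(f"pics/{n}0.png",im["image"][:,:,::-1]);print(n,im["world_from_camera"],im["K"],im["k1"])
E
```

```text
pics
{'t': 0.0, 'joints': array([ 5.76678509e+01,  2.83159098e+01,  7.71266487e+01, -9.47713441e-05,
        7.46281109e+01, -5.47139182e+00]), 'joint_velocities': array([-0.01014254,  0.02092078, -0.08122604,  0.00589205, -0.15285499,
        0.05104357]), 'joint_torque': array([-2.76638122e-03, -8.78818274e+01, -3.81858194e+01,  7.02898577e-02,
        5.31789882e-02, -7.91855814e-05]), 'ee_pos': array([0.2821901 , 0.55726353, 0.22432998]), 'orientation': array([-1.79929644e+02, -6.64730583e-03,  1.53139264e+02]), 'contact_force': array([ 0.02135936,  0.50569012, -0.68108023]), 'ft_torque': array([-0.02569202,  0.01976199, -0.01828308]), 'gripper_width': 0.09118079899211422} 0.011
side [[ 0.72282092 -0.33179943  0.60616752 -0.48489033]
 [-0.69070722 -0.37392718  0.61895234 -0.91817884]
 [ 0.02129448 -0.86607598 -0.49945864  0.88570712]
 [ 0.          0.          0.          1.        ]] [[527.57130605   0.         287.20287702]
 [  0.         527.57130605 209.18217853]
 [  0.           0.           1.        ]] -0.10539289693344256
top [[ 0.01868999 -0.99450817  0.10297663  0.31940011]
 [-0.99971774 -0.02009952 -0.01266718  0.07885876]
 [ 0.01466739 -0.10271081 -0.99460311  1.56542042]
 [ 0.          0.          0.          1.        ]] [[519.50674068   0.         285.9873287 ]
 [  0.         519.50674068 206.0726872 ]
 [  0.           0.           1.        ]] -0.03752801021320228
```

View pics/side0.png

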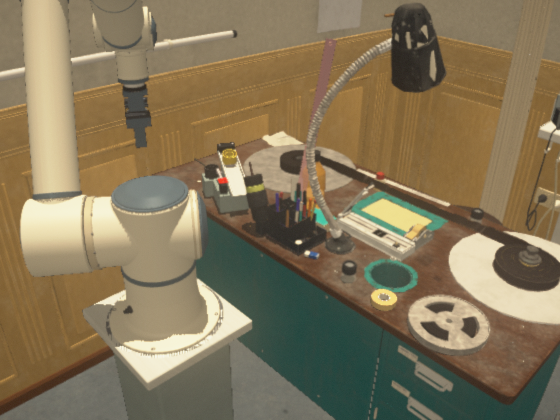

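View pics/top0.png

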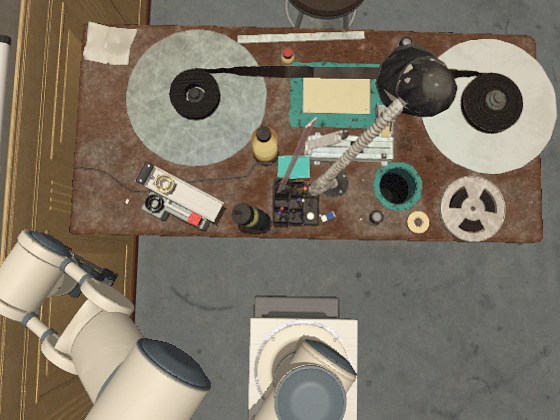

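Side view: the dispenser is near (230,180), with the yellow core at (230,157) and the red key at (222,183). Top view: the dispenser spans (145..225, 165..225), downhill is to the lower right, the core is at about (163,184) and the red key at (194,217). I'll measure these next.

```bash
python3 - <<'E'
from h import *
import pickle
im=pickle.load(open("top.pkl","rb"));a=im["image"];
h=cv2.cvtColor(a,cv2.COLOR_RGB2HSV)
roi=np.zeros(a.shape[:2],np.uint8);roi[155:235,130:235]=255
red=(cv2.inRange(h,(0,120,90),(8,255,255))|cv2.inRange(h,(172,120,90),(180,255,255)))&roi
n,l,s,c=cv2.connectedComponentsWithStats(red);k=1+np.argmax(s[1:,4]);print("key",s[k],c[k]);key=onz(im,*c[k],.112);print(key)
yl=cv2.inRange(h,(20,70,80),(35,255,255))&roi
n,l,s,c=cv2.connectedComponentsWithStats(yl)
for i in range(1,n):
  if s[i,4]>15: print("yel",s[i],c[i],onz(im,*c[i],.112+.04))
wh=cv2.inRange(a,(185,180,165),(255,255,255))&roi
n,l,s,c=cv2.connectedComponentsWithStats(wh);k=1+np.argmax(s[1:,4]);print(s[k],c[k])
cn=cv2.findContours((l==k).astype(np.uint8),0,1)[0][0];r=cv2.minAreaRect(cn);print(r);b=cv2.boxPoints(r);print(b)
cv2.imwrite("pics/crop1.png",cv2.resize(a[150:240,130:240,::-1],None,fx=6.5,fy=6.5,interpolation=2))
S=pickle.load(open("side.pkl","rb"));cv2.imwrite("pics/crop2.png",cv2.resize(S["image"][130:225,185:275,::-1],None,fx=6.3,fy=6.3,interpolation=2))
E
```

```text
key [188 212  14  14 125] [194.304 218.608]
[0.4293853  0.31655513 0.112     ]
yel [154 174  20  19 150] [163.81333333 182.75333333] [0.52329412 0.39734619 0.152     ]
[ 146  167   77   55 1256] [190.15923567 197.17754777]
((184.21319580078125, 193.8506317138672), (76.62567901611328, 21.932647705078125), 27.512001037597656)
[[145.16728 185.8788 ]
 [155.29872 166.42644]
 [223.25911 201.82246]
 [213.12767 221.27483]]
```

View pics/crop1.png

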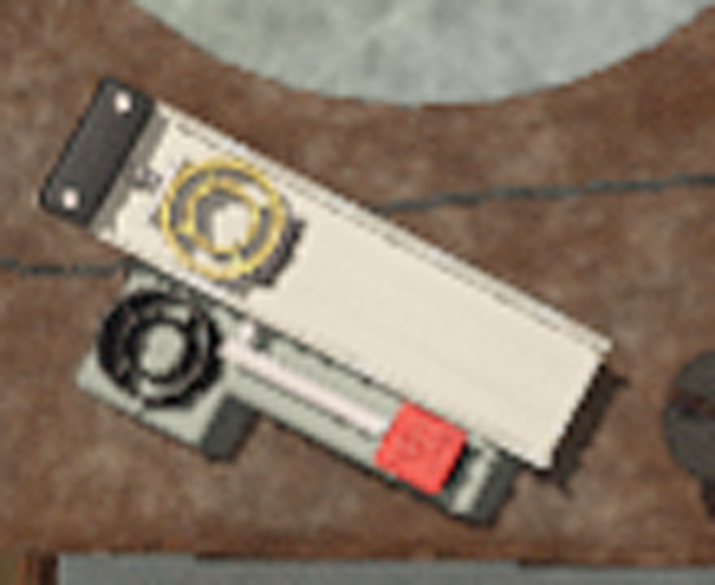

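```bash
cat >> h.py <<'E'
c15,s15=np.cos(np.radians(15)),np.sin(np.radians(15))
def chute(p):
    c,s=np.cos(p[2]),np.sin(p[2]);Rz=np.array([[c,-s,0],[s,c,0],[0,0,1.]])
    R=Rz@np.array([[c15,0,s15],[0,1,0],[-s15,0,c15]]);return R,np.array([p[0],p[1],.105]),Rz
def keytop(p,z=.112):
    R,o,Rz=chute(p);k=o+Rz@[.070,-.048,0];k[2]=z;return k
E
python3 - <<'E'
from h import *
import pickle
from scipy.optimize import least_squares
im=pickle.load(open("top.pkl","rb"))
f=lambda u,v:np.array([130+(u+.5)/6.5-.5,150+(v+.5)/6.5-.5])
obs=[("core",[-.0515,0,.034],f(225,218)),("LL",[.12,-.031,.012],f(546,466)),("LR",[.12,.031,.012],f(608,348))]
keyuv=np.array([194.304,218.608])
def res(p):
    R,o,_=chute(p);r=[proj(im,o+R@np.array(P))-uv for _,P,uv in obs]+[proj(im,keytop(p))-keyuv];return np.ravel(r)
p=least_squares(res,[.47,.35,np.radians(-118)]).x
print(p,np.degrees(p[2]),res(p).round(2));print("key",keytop(p));np.save("p.npy",p)
S=pickle.load(open("side.pkl","rb"));R,o,_=chute(p)
print("side key pred",proj(S,keytop(p)),"core top",proj(S,o+R@[-.0515,0,.034]))
h=cv2.cvtColor(S["image"],cv2.COLOR_RGB2HSV)
red=cv2.inRange(h,(0,120,90),(8,255,255))|cv2.inRange(h,(172,120,90),(180,255,255));red[:130]=0;red[225:]=0;red[:,:185]=0;red[:,275:]=0
n,l,s,c=cv2.connectedComponentsWithStats(red);print([(s[i],c[i]) for i in range(1,n) if s[i,4]>8])
E
```

```text
[ 0.50377842  0.35932591 -2.02752195] -116.16845088676283 [ 0.13  0.22 -0.19  0.49  0.46 -0.55 -0.39 -0.17]
key [0.42982754 0.31766938 0.112     ]
side key pred [222.71662783 179.6934134 ] core top [229.67599668 153.54264792]
[(array([218, 177,  10,   7,  58], dtype=int32), array([222.5       , 180.27586207]))]
```

View pics/crop2.png

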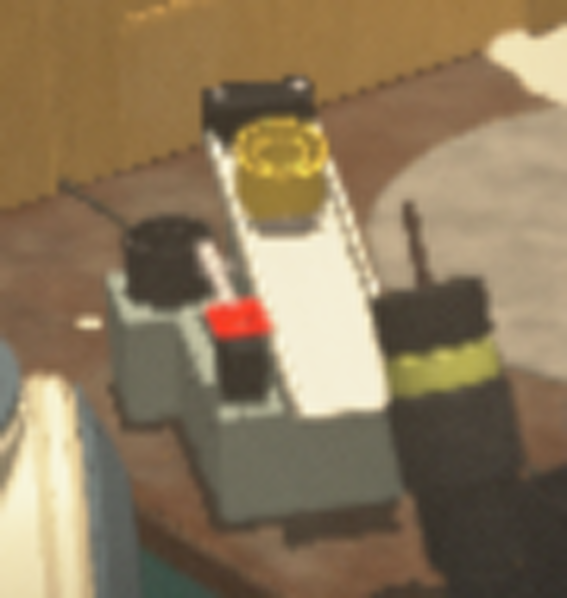

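Fit residuals are about 0.5 px, and the side view agrees on the key to 0.6 px. The tall pen bottle beside the lower end could foul the gripper body, so I'll locate it and then plan the pose.

```bash
cat >> h.py <<'E'
from scipy.spatial.transform import Rotation as Ro
def target(corner,phi,w,p):
    """corner = world point of finger A's inner downhill tip corner; returns TCP, R"""
    R,o,_=chute(p);f=np.radians(phi)
    X=R[:,0];Y=R[:,1]*np.cos(f)-R[:,2]*np.sin(f);Z=-(R[:,2]*np.cos(f)+R[:,1]*np.sin(f))
    T=np.c_[-X,Y,Z];return corner-T@[-.016,-w/2,.011],T
def goal(h,phi=10,w=.036,lx=.073,ly=-.042):
    p=np.load("p.npy");R,o,Rz=chute(p);c=o+Rz@[lx,ly,0];c[2]=h;return target(c,phi,w,p)
def move(t,T):
    s=robot.state();C=Ro.from_euler("xyz",s["orientation"],degrees=True)
    d=C.inv().apply(t-s["ee_pos"]);r=np.degrees((C.inv()*Ro.from_matrix(T)).as_rotvec())
    print("t",s["t"],"shift",(d/.04).round(2),"turn",(r/8).round(2),"F",s["contact_force"].round(2),"w",s["gripper_width"])
E
python3 - <<'E'
from h import *
import pickle
p=np.load("p.npy");R,o,_=chute(p)
a=pickle.load(open("top.pkl","rb"));b=pickle.load(open("side.pkl","rb"))
for u,v in[((243,213),(254,177)),((240,213),(254,177))]:
    o1,d1=ray(a,*u);o2,d2=ray(b,*v);t=np.linalg.lstsq(np.c_[d1,-d2],o2-o1,rcond=None)[0]
    q1=o1+t[0]*d1;q2=o2+t[1]*d2;q=(q1+q2)/2;print("bottle top",q,"gap",np.linalg.norm(q1-q2),"chute",R.T@(q-o))
for h in(.101,.112):
    t,T=goal(h);print(h,"tcp",t,Ro.from_matrix(T).as_euler("xyz",degrees=True))
    for n,q in[("Ain",[-.016,-.018,.011]),("Bin up",[.016,.018,.011]),("Bout up",[.016,.0314,.011]),("Bout down",[-.016,.0314,.011])]:
        print(n,(R.T@(t+T@q-o)*1e3).round(1))
    for sx in(-.038,.038):
        for sy in(-.089,.089): q=t+T@[sx,sy,-.068];print("body",q.round(3),(R.T@(q-o)*1e3).round(0))
t,T=goal(.112);move(t,T); t[2]+=.1;move(t,T)
E
```

```text
bottle top [0.44284208 0.17645382 0.17026477] gap 0.00023585308687210717 chute [0.1676016  0.02595828 0.11247577]
bottle top [0.44500619 0.18309263 0.16697843] gap 0.005520954928047777 chute [0.16177497 0.02497278 0.10751227]
0.101 tcp [0.45744948 0.3157512  0.11258571] [-170.          -15.           63.83154911]
Ain [ 71.5 -42.   15. ]
Bin up [39.5 -6.5  8.8]
Bout up [39.5  6.6  6.5]
Bout down [71.5  6.6  6.5]
body [0.364 0.297 0.182] [ 94. -98. 105.]
body [0.525 0.227 0.153] [94. 77. 74.]
body [0.396 0.363 0.202] [ 18. -98. 105.]
body [0.557 0.293 0.172] [18. 77. 74.]
0.112 tcp [0.45744948 0.3157512  0.12358571] [-170.          -15.           63.83154911]
Ain [ 68.7 -42.   25.7]
Bin up [36.7 -6.5 19.4]
Bout up [36.7  6.6 17.1]
Bout down [68.7  6.6 17.1]
body [0.364 0.297 0.193] [ 91. -98. 116.]
body [0.525 0.227 0.164] [91. 77. 85.]
body [0.396 0.363 0.213] [ 15. -98. 116.]
body [0.557 0.293 0.183] [15. 77. 85.]
t 0.1 shift [-6.64 -3.4   2.52] turn [-0.48  2.44 10.9 ] F [ 0.3  -0.84 -0.83] w 0.09107952224186006
t 0.1 shift [-6.64 -3.41  0.02] turn [-0.48  2.44 10.9 ] F [ 0.3  -0.84 -0.83] w 0.09107952224186006
```

Emit:
servo_tool:
  commands: [0,0,0,-0.04,0.22,0.95,36,0,0,0,-0.04,0.22,0.95,36,0,0,0,-0.04,0.22,0.95,36,0,0,0,-0.04,0.22,0.95,36,0,0,0,-0.04,0.22,0.95,36,0,0,0,-0.04,0.22,0.95,36,0,0,0,-0.04,0.22,0.95,36,0,0,0,-0.04,0.22,0.95,36]

```text
t: 0.9
ee_pos: [0.2811, 0.5567, 0.2216]
orientation: [-174.5, -12.8, 89.1]
contact_force: [0.6, 0.4, -0.5]
gripper_width: 0.0359
```

Emit:
servo_tool:
  commands: [0,0,0,-0.04,0.22,0.95,36,0,0,0,-0.04,0.22,0.95,36,0,0,0,-0.04,0.22,0.95,36,0,0,0,0,0,0,36]

```text
t: 1.3
ee_pos: [0.2808, 0.5553, 0.2203]
orientation: [-169.3, -14.7, 63.9]
contact_force: [0.0, -0.5, 0.5]
gripper_width: 0.0363
```

```bash
python3 - <<'E'
from h import *
print(robot.state()["ee_pos"],robot.state()["joints"])
t,T=goal(.172);move(t,T)
E
```

```text
[0.28078771 0.55528061 0.22026682] [50.02267167 22.93289658 90.54459182 16.84451132 55.90987475 66.58790519]
t 1.3 shift [-3.55  6.49 -1.21] turn [-0.09  0.03 -0.  ] F [ 0.02 -0.54  0.51] w 0.03634939370973869
```

Emit:
servo_tool:
  commands: [-0.4,0.7,-0.13,0,0,0,36,-0.4,0.7,-0.13,0,0,0,36,-0.4,0.7,-0.13,0,0,0,36,-0.4,0.7,-0.13,0,0,0,36,-0.4,0.7,-0.13,0,0,0,36,-0.4,0.7,-0.13,0,0,0,36,-0.4,0.7,-0.13,0,0,0,36,0,0,0,0,0,0,36]

```text
t: 2.1
ee_pos: [0.4194, 0.3669, 0.1904]
orientation: [-169.7, -14.8, 66.3]
contact_force: [-0.1, 0.7, 0.4]
gripper_width: 0.0361
```

```bash
python3 - <<'E'
from h import *
t,T=goal(.172);move(t,T)
import pickle
im=robot.get_image("wrist");pickle.dump(im,open("wrist.pkl","wb"));cv2.imwrite("pics/w1.png",im["image"][:,:,::-1])
p=np.load("p.npy");R,o,_=chute(p);print(im["world_from_camera"][:3,3])
print("pred key",proj(im,keytop(p)),"LL",proj(im,o+R@[.12,-.031,.012]),"LR",proj(im,o+R@[.12,.031,.012]),"core",proj(im,o+R@[-.0515,0,.034]))
h=cv2.cvtColor(im["image"],cv2.COLOR_RGB2HSV)
red=cv2.inRange(h,(0,120,90),(8,255,255))|cv2.inRange(h,(172,120,90),(180,255,255))
n,l,s,c=cv2.connectedComponentsWithStats(red);print([(s[i],c[i]) for i in range(1,n) if s[i,4]>100])
E
```

```text
t 2.1 shift [-0.81  1.36 -0.28] turn [-0.12  0.08  0.29] F [-0.1   0.7   0.42] w 0.0360766870352331
[0.45893321 0.38663429 0.36150165]
pred key [325.14288338 299.59371797] LL [338.88796866 346.22549162] LR [409.58697183 356.36933426] core [413.67485006 160.25371979]
[]
```

View pics/w1.png

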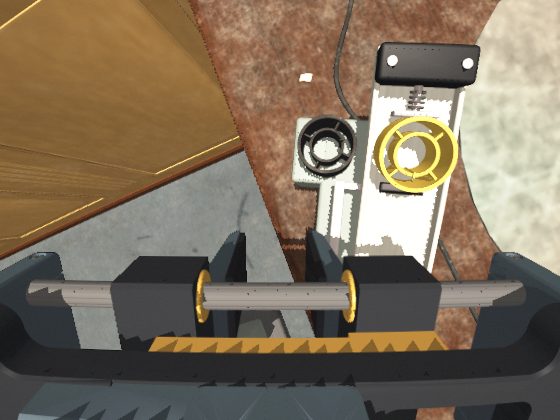

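The wrist view shows the core at (417,154), the gate bar at (400,188) and the black core at (327,145). The core lies about 6 px from the prediction, roughly 3 mm, which is within tolerance. I'll continue to above the key.

Emit:
servo_tool:
  commands: [-0.25,0.4,-0.09,-0.04,0.03,0.1,36,-0.25,0.4,-0.09,-0.04,0.03,0.1,36,-0.25,0.4,-0.09,-0.04,0.02,0.1,36,0,0,0,0,0,0,36,0,0,0,0,0,0,36]

```text
t: 2.65
ee_pos: [0.45, 0.3229, 0.1851]
orientation: [-170.0, -15.1, 64.6]
contact_force: [0.5, -0.2, 0.1]
gripper_width: 0.0356
```

```bash
python3 - <<'E'
from h import *
t,T=goal(.172);move(t,T);t,T=goal(.122);move(t,T)
E
```

```text
t 2.65 shift [-0.09  0.24 -0.03] turn [-0.02  0.01  0.1 ] F [ 0.53 -0.19  0.05] w 0.03555114592052983
t 2.65 shift [-0.41  0.45  1.16] turn [-0.02  0.01  0.1 ] F [ 0.53 -0.19  0.05] w 0.03555114592052983
```

Emit:
servo_tool:
  commands: [-0.1,0.24,0,0,0,0.1,36,-0.1,0.07,0.4,0,0,0,36,-0.1,0.07,0.4,0,0,0,36,-0.1,0.07,0.3,0,0,0,36,0,0,0,0,0,0,36,0,0,0,0,0,0,36]

```text
t: 3.25
ee_pos: [0.4574, 0.3178, 0.1349]
orientation: [-169.8, -15.0, 64.2]
contact_force: [0.8, 0.9, 0.7]
gripper_width: 0.0362
```

```bash
python3 - <<'E'
from h import *
t,T=goal(.117);move(t,T)
s=robot.get_image("side");cv2.imwrite("pics/s2.png",cv2.resize(s["image"][120:220,180:290,::-1],None,fx=6,fy=6,interpolation=2))
s=robot.get_image("top");cv2.imwrite("pics/t2.png",cv2.resize(s["image"][140:240,130:240,::-1],None,fx=6,fy=6,interpolation=2))
E
```

```text
t 3.25 shift [-0.09  0.05  0.13] turn [-0.03  0.01  0.04] F [0.8  0.92 0.69] w 0.036185356857951274
```

View pics/s2.png

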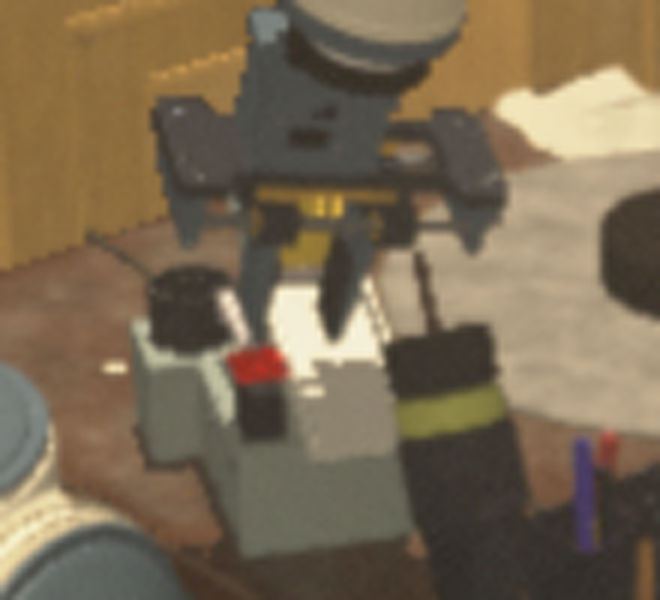

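The side crop shows finger A's tip at (258,340), just above the far half of the key, and finger B's tip at (335,335), over mid-chute. I'll check this against the predicted projection.

```bash
python3 - <<'E'
from h import *
import pickle
S=pickle.load(open("side.pkl","rb"));s=robot.state();T=Ro.from_euler("xyz",s["orientation"],degrees=True).as_matrix()
f=lambda P:((proj(S,P)-[180,120]+.5)*6-.5).round(0)
p=np.load("p.npy");R,o,Rz=chute(p)
for y in(-.018,-.0314,.018,.0314):
  for x in(-.016,.016): 
    q=s["ee_pos"]+T@[x,y,.011];print(x,y,f(q),(R.T@(q-o)*1e3).round(1))
for x in(.054,.086):
  for y in(-.033,-.063): q=o+Rz@[x,y,0];q[2]=.112;print("key",x,y,f(q))
E
```

```text
-0.016 -0.018 [268. 341.] [ 63.9 -42.7  36.5]
0.016 -0.018 [256. 303.] [ 31.9 -42.9  36.5]
-0.016 -0.0314 [244. 341.] [ 64.  -55.9  38.9]
0.016 -0.0314 [232. 303.] [ 32.  -56.1  38.9]
-0.016 0.018 [332. 342.] [63.7 -7.3 30.1]
0.016 0.018 [319. 304.] [31.7 -7.5 30.1]
-0.016 0.0314 [356. 342.] [63.6  5.9 27.8]
0.016 0.0314 [342. 305.] [31.6  5.7 27.7]
key 0.054 -0.033 [280. 345.]
key 0.054 -0.063 [226. 351.]
key 0.086 -0.033 [292. 370.]
key 0.086 -0.063 [237. 377.]
```

View pics/t2.png

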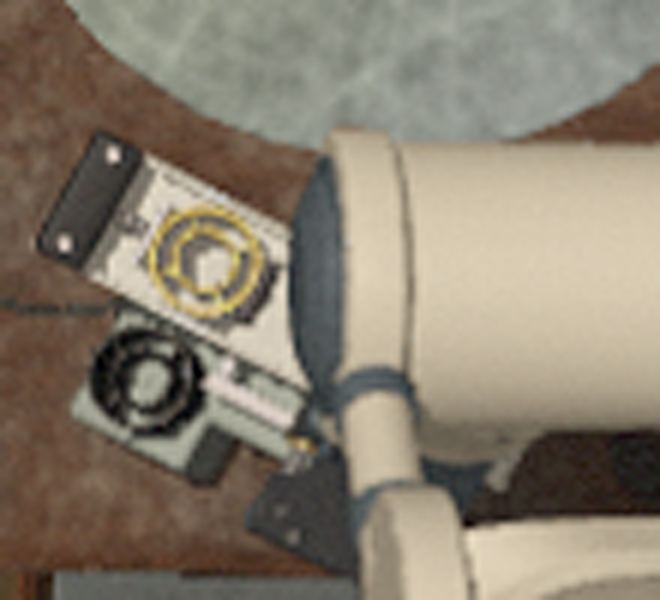

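The prediction matches the real tips to a few pixels. The key sits about 3 mm further downhill than predicted, so I'll bias the goal slightly and go to just above it.

```bash
sed -i 's/lx=.073,ly=-.042/lx=.076,ly=-.041/' h.py; python3 - <<'E'
from h import *
for z in (.114,.1015):
  t,T=goal(z);move(t,T)
E
```

```text
t 3.35 shift [-0.18  0.08  0.19] turn [-0.03  0.01  0.04] F [ 0.19 -1.06  0.06] w 0.0362394985271206
t 3.35 shift [-0.26  0.13  0.49] turn [-0.03  0.01  0.04] F [ 0.19 -1.06  0.06] w 0.0362394985271206
```

Emit:
servo_tool:
  commands: [-0.1,0.05,0.1,-0.03,0,0.04,36,-0.08,0.03,0.09,0,0,0,36,0,0,0,0,0,0,36,0,0,0,0,0,0,36]

```text
t: 3.75
ee_pos: [0.4577, 0.3123, 0.1262]
orientation: [-170.1, -15.0, 63.9]
contact_force: [0.6, 0.3, 0.7]
gripper_width: 0.0359
```

```bash
python3 - <<'E'
from h import *
for z in (.114,.1015):
  t,T=goal(z);move(t,T)
E
```

```text
t 3.75 shift [-0.   -0.01  0.02] turn [ 0.02 -0.    0.  ] F [0.6  0.26 0.69] w 0.03587126224889143
t 3.75 shift [-0.09  0.04  0.31] turn [ 0.02 -0.    0.  ] F [0.6  0.26 0.69] w 0.03587126224889143
```

Emit:
servo_tool:
  commands: [-0.04,0.02,0.14,0,0,0,36,-0.04,0.02,0.14,0,0,0,36,-0.02,0.01,0.06,0,0,0,36]

```text
t: 4.05
ee_pos: [0.458, 0.3126, 0.1119]
orientation: [-170.2, -15.1, 63.9]
contact_force: [-3.8, -4.9, 30.3]
gripper_width: 0.0361
```

```bash
python3 - <<'E'
from h import *
t,T=goal(.1015);move(t,T)
im=robot.get_image("top");cv2.imwrite("pics/t3.png",im["image"][:,:,::-1])
s=robot.get_image("side");w=robot.get_image("wrist")["image"][:300,200:500,::-1]
cv2.imwrite("pics/c3.png",np.hstack([cv2.resize(s["image"][130:205,190:265,::-1],(400,400),interpolation=2),cv2.resize(w,(400,400))]))
print(robot.state()["contact_force"])
E
```

```text
t 4.05 shift [-0.   -0.03 -0.03] turn [ 0.02 -0.01  0.01] F [-3.75 -4.88 30.31] w 0.03609641262258965
[-1.22052166 -1.9999553  14.75026852]
```

View pics/c3.png

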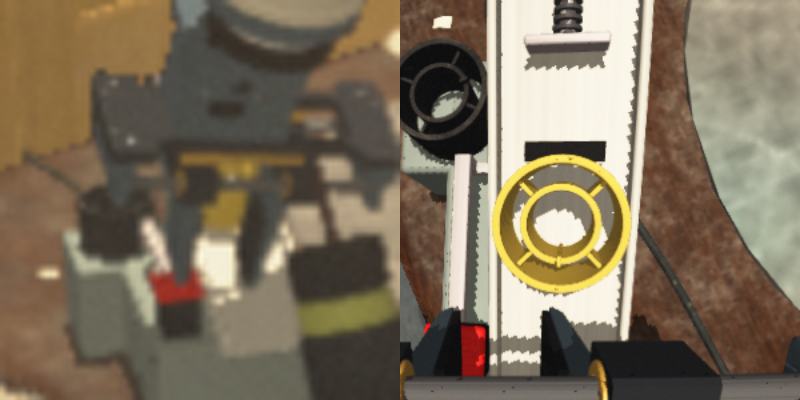

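The core is past the gate slot, lying below it in the wrist crop at (560,225), and the finger is just downhill of it. I'll let it settle with a slight press and look again.

Emit:
servo_tool:
  commands: [0,0,0.02,0,0,0,36,0,0,0.02,0,0,0,36,0,0,0.02,0,0,0,36,0,0,0.02,0,0,0,36]

```text
t: 4.6
ee_pos: [0.458, 0.313, 0.1118]
orientation: [-170.3, -15.2, 64.0]
contact_force: [-3.1, -11.7, 29.3]
gripper_width: 0.0361
```

```bash
python3 - <<'E'
from h import *
p=np.load("p.npy");R,o,_=chute(p);L=[]
for i in range(3):
    im=robot.get_image("wrist");h=cv2.cvtColor(im["image"],cv2.COLOR_RGB2HSV);m=cv2.inRange(h,(20,100,80),(35,255,255));m[270:]=0
    m=cv2.morphologyEx(m,cv2.MORPH_OPEN,np.ones((2,2)));n,l,s,c=cv2.connectedComponentsWithStats(m);k=1+np.argmax(s[1:,4])
    b=s[k];u,v=b[0]+b[2]/2,b[1]+b[3]/2
    q,d=ray(im,u,v);n_=R[:,2];P=q+d*((o+n_*.034-q)@n_)/(d@n_);print(b,(R.T@(P-o)*1e3).round(1))
t,T=goal(.1015);move(t,T)
cv2.imwrite("pics/w4.png",im["image"][:,:,::-1])
E
```

```text
[ 270  145  102  103 5951] [14.3  3.5 34. ]
[ 270  145  102  103 5950] [14.3  3.5 34. ]
[ 270  145  102  103 5961] [14.3  3.5 34. ]
t 4.75 shift [-0.01 -0.02 -0.03] turn [ 0.03 -0.03  0.02] F [ -4.13 -11.16  29.21] w 0.036127046853541095
```

View pics/w4.png

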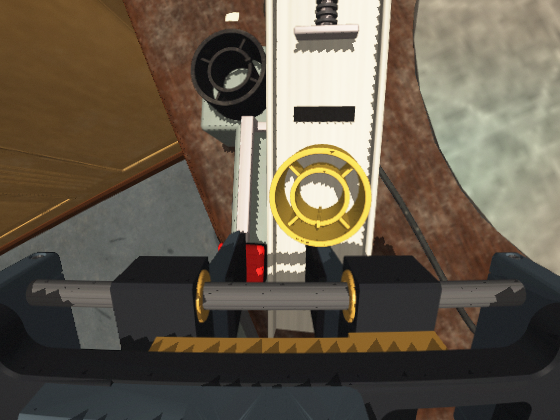

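The core is still at x≈14 mm against the finger, as expected. I'll ease the key push a little, then verify.

Emit:
servo_tool:
  commands: [0,0,0,0,0,0,36,0,0,0,0,0,0,36,0,0,0,0,0,0,36]

```text
t: 5.05
ee_pos: [0.458, 0.3127, 0.1129]
orientation: [-170.3, -15.3, 64.0]
contact_force: [-0.9, -1.9, 7.9]
gripper_width: 0.0358
```

```bash
python3 - <<'E'
from h import *
p=np.load("p.npy");R,o,_=chute(p)
def look():
    im=robot.get_image("wrist");h=cv2.cvtColor(im["image"],cv2.COLOR_RGB2HSV);m=cv2.inRange(h,(20,100,80),(35,255,255));m[270:]=0
    m=cv2.morphologyEx(m,cv2.MORPH_OPEN,np.ones((2,2)));n,l,s,c=cv2.connectedComponentsWithStats(m);b=s[1+np.argmax(s[1:,4])]
    q,d=ray(im,b[0]+b[2]/2,b[1]+b[3]/2);n_=R[:,2];P=q+d*((o+n_*.034-q)@n_)/(d@n_);return (R.T@(P-o)*1e3).round(1)
for i in range(4):
    print(look(),robot.state()["contact_force"].round(1),robot.state()["ee_pos"].round(4))
E
```

```text
[14.4  3.6 34. ] [-1.1 -2.4  8.4] [0.458  0.3126 0.1128]
[14.4  3.6 34. ] [-0.8 -2.5  9.2] [0.458  0.3127 0.1128]
[14.3  3.6 34. ] [-1.8 -2.8 10.2] [0.458  0.3127 0.1128]
[14.3  3.6 34. ] [-1.3 -2.7  9.8] [0.458  0.3127 0.1127]
```

The core is steady, the push is gentle at about 9 N and the key is down. I'm handing in.

```bash
python3 -c "
from workcell import robot
print(robot.hand_in())"
```

```text
the job is handed in; nothing more can be done
None
```

The core is out of the dispenser and held on the chute, and I have handed the job in. No verdict was reported. One finger is pressing the red key while the other blocks the chute just downhill of the core. I tilted the tool 15° to match the slope and rolled it 10° so the blocking finger sat lower.

**Last checks:**
- **Core position:** it measured x ≈ 14 mm in the chute, about 3 mm less than planned, and it stayed within 0.1 mm over the last four wrist images. The wrist image shows it wholly below the gate slot.
- **Contact with the core:** I did not measure the finger's force on the core. I infer contact because the deck is very slippery and the core stays put right above the finger.
- **Key push:** it settled at about 8–10 N after peaking near 30 N when the key reached its stop.
- **Bystanders:** the black core was still on its ledge in the last wrist image. I did not look again at the loupe, tape or eraser, but the arm stayed away from them.
- **Disagreement:** the wrist camera puts the core about 3.5 mm off the chute's centre line, though the walls allow only about 2 mm. I put this down to wrist camera calibration, which was already about 3 mm off before the release.

The clock read about 5 s at the end, against the 29 s limit.

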